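# Lift the bronze bush off the rack with the parts tongs

## Task

The freshly cleaned bushes on the rack must not be touched with the gripper's fingers. Pick up the red-handled spring tongs, close their jaws on the bronze-coloured bush (not a grey one) and lift it off the rack with them, upright and well clear, about 10 cm above the rack. Leave the grey bushes, the rack, the tin and the brush where they are; the program finishes while still holding the tongs squeezed, with the bush held steady in the air.

Things in the scene. Friction and masses are not known exactly. Their poses are not given: they have to be found in the camera images.
- tongs: Spring tongs lying flat and open on the bench: steel pivot (diameter 20, 20 mm high) at the rear, two steel arms with red grip scales, V jaws in front; 190 mm long, 100 g, balancing within 10 mm of the grip point. Origin: on the pivot axis, at the underside. x runs from pivot to jaws, y across towards the left arm, z up. Both arms always move equally.
- tongs_grip (a point): Where to grip the tongs: midway between the red scales, half-way up them, 90 mm ahead of the pivot axis and 10 mm above the underside; axes as the tongs (squeeze along y). Scales 38 mm long along x, 20 mm high. Outer width over the scales 56 mm sprung open, about 34 mm when shut on a 28 mm bush. The spring pushes out with 7 N (open) to 10 N (shut), enough to be carried half squeezed.
- tongs_jaw (a point): Midway between the V jaws, where the item belongs: 70 mm ahead (+x) of the grip point, same height and axes. Jaws 12 mm high, 22 mm long along x; open tongs are 82 mm wide over them. The gap between the jaw edges is 59 mm open and shrinks 3.6 mm per 2 mm taken off the width over the scales. Squeezing the scales with 30 to 50 N grips a bush firmly.
- tongs_left (a joint): How far the left arm is squeezed in (rad; the right arm follows equally): 0 = sprung open (56 mm over the scales), about 0.12 = shut on a 28 mm bush (34 mm), at most 0.15 (nothing in the jaws). At 0.03 to 0.06 the tongs are securely carried and the jaws still pass over a bush with room to spare.
- rack_top (a point): Centre of the top face of the low fixed rack, a light metal plate 60 x 230 mm on legs, top 40 mm above the bench. Site axes: x across the plate, y along its length, z up. Three bushes stand in a row along y, about 75 mm apart and within 6 mm of the middle line; which stands where varies.
- bush_bronze_center (a point): Bronze-coloured flanged bush, the one to lift: centre, half-way up. 24 mm high, standing on its flange (diameter 35, lowest 6 mm); above the flange the body has diameter 28. 60 to 130 g. Its z axis is its axis, up.
- bush_grey1_center (a point): A grey steel bush of the same shape and size, to be left alone: centre, half-way up.
- bush_grey2_center (a point): The other grey steel bush of the same shape and size, to be left alone: centre, half-way up.
- tin_center (a point): Round dark blue tin with a tan lid, diameter 73, 45 mm high, left of the rack, to be left alone: centre.
- brush_center (a point): Paint brush with a red handle, 194 mm long, lying behind the rack, to be left alone: centre.
Things that resemble listed ones, but are neither listed nor needed, are in the scene too. Leave any pink or turquoise look-alike of the part that bears bush_bronze_center alone.

How it is judged:
By the outcome, as a careful person would: the job done as asked, in the order asked, and still so for the second after the job is handed in, while the arm keeps its last pose, push and grip.
It also fails if it takes over 45 s, if anything falls off the work surface, if the arm or the gripper's body presses on something with over 40 N, if the wrist force passes 120 N, or if a joint passes its speed limit or range.

## Robot

A 6-joint arm with a two-finger parallel gripper is mounted at the origin on a cart in front of the work surface, level with it; the furniture and walls round the work are solid. World frame = base frame: x ahead of the robot, y to its left, z up, the work surface at z = 0. Lengths are in m, angles in rad, forces in N, time in s.
With the tool pointing down it reaches from about 0.325 to 0.925 m from the base axis. Payload 3.1 kg.
Tool frame: the origin (TCP) lies on the centre line of the jaws, within the pads' length; the fingertips stand 25 mm ahead of it and the grasp point (between the pads) lies 6 mm ahead of it; z points along the fingers, y is the line along which they close (so a half turn about z gives the same grasp; the last joint's range is limited). The gripper opens to 85 mm and grips with 20 to 120 N. Pads are 22 mm wide; open, the fingers measure 114 mm over their backs; the gripper's body (76 mm by 85 mm) begins 54 mm behind the grasp point. The pads swing forward as they close: fully open they stand 13 mm farther back than shut.
Start: joints at [-1.259, 0.217, 1.613, -0, 1.311, -0.112], TCP at [0.257, -0.57, 0.256] pointing down, gripper open.
Joint ranges: [-2.75, 2.75], [-0.78, 2.1], [0.31, 2.55], [-1.13, 4.27], [0.13, 2.63], [-2.58, 2.58]. Speed limits (rad/s): [2.79, 2.79, 3.14, 3.14, 3.14, 3.14].

## Interface

Orientations are given as a 3x3 rotation matrix whose columns are the frame's x, y, z axes.
In Python, from bench import sense, vision, manip gives the robot as it stands.
- The arm moves only by the tool apply_moves, never from a script. Its argument "moves" is a list of rows, each a list of 7 numbers: the shift along the world's x, y, z in m, then the turn, a rotation vector about the world's x, y, z in rad, then the finger opening in m, from 0 to 0.0854. In form: [[dx, dy, dz, wx, wy, wz, fingers], ...]. A call has 1 to 10 rows; each row shifts and turns the commanded pose from where the row before left it; what a row does not reach is not made up. A row lasts 1/12 s, in which the tool goes at most 41.7 mm and 7.16 degrees, less where a joint would pass 70% of its speed; a pose out of reach is approached as far as the arm can. A call is refused whole if a number of a shift passes 0.0417 or a number of a turn 0.125, either way. A call with a gripper value outside its range is refused whole. The fingers move at their own pace and stop on an object; "force" is the grip in N (left out, the last holds). Time passes only in rows, so rows that do not move let the fingers close. It gives the time, the measured TCP pose, the force, the opening and the grip force at its end, in the units of the state.
- sense(): the state, without advancing time (a new reading comes with each control period).
- vision.camera(name): name is "side" or "top"; returns a dict with "img" (384x512x3 uint8, blue, green, red), "K" (3x3 intrinsics, pixels), "k1" (the pictures are not rectified: a ray, as slopes to the right and down, at radius r is drawn at 1 + k1 r^2 times it, then the intrinsics apply), "R" (3x3) and "t" (3): a world point X has camera coordinates R X + t. Camera axes: x right, y down, z forward; pixel columns grow to the right and rows downward; lengths in m; the calibration is good to about 2 mm. A picture is of the moment at which its call begins. There is no depth.
- manip.close_job(): hands the job in; it is judged then, once.
Trained networks look in a picture, given as the dict that the camera call returned (one of the last four; its "shot" number tells which), for a name from the list of things; names that differ only in an ending like _2 or _b are one class to them, and where a whole thing is asked for, a point or a joint stands for the part that bears it (a point fixed in the world has none). Each returns a list of dicts, best first, with "score" (0 to 1); they miss things now and then, are a little off and sometimes report something else, mostly with a low value. They report only what shows in the picture. A call takes as long as a camera call. They do not tell look-alikes from the thing itself.
- vision.look_for(name, picture): "centre" ([x, y, z] in m, in world coordinates, good to about 4 mm: the middle of the surface that is visible of it).
- vision.cut_out(name, picture): "pixels" (384x512 bool, what is visible of it).
- vision.place_of(name, picture): "centre" ([x, y, z] in m, in world coordinates, good to about 4 mm: a listed point, or the origin of a listed thing).
The state is a dict: "clock": time; "joints": joint angles; "dq": joint speeds; "joint_efforts": joint torques, N m; "position": TCP position; "eef_rot": TCP orientation; "ft_force": force on the tool from outside, world axes, zero at the start; "moment": the same for the moment, N m; "grip_width": opening from 0.0 (shut) to 1.0 (fully open); "finger_force": force on a finger pad.
Only numpy, scipy, OpenCV 4.12 (cv2) and the standard library are available. Lean on these libraries where they do the work, as an engineer would, in place of code of your own. Each camera call takes 0.05 s, during which the arm holds its last target. There are 200 camera calls.

## Working session

There is one attempt and no reset: what is moved stays moved. The work goes in short steps, Python scripts to look and compute and a tool call to move; the robot and the scene stay as the last step left them, time stands still between calls to the robot, and variables do not carry over. Pictures are saved under pics/ and viewed, at most 10 in all, crops included, and the job is handed in when it is done.

Besides the shell and the picture viewer there is one more tool, called after "Call:" as name(argument=value, ...) on one line, values as JSON. apply_moves: Moves the arm, as the interface text tells. Its arguments: {"type":"object","properties":{"moves":{"type":"array","items":{"type":"array","items":{"type":"number"}}},"force":{"type":"number"}},"required":["moves"]}

```bash
mkdir -p pics; cat > h.py <<'E'
import numpy as np, cv2
from bench import sense, vision, manip
def ray(c,u,v):
    K=np.array(c["K"]);d=np.array([(u-K[0,2])/K[0,0],(v-K[1,2])/K[1,1]]);s=d.copy()
    for _ in range(20): s=d/(1+c["k1"]*(s@s))
    R=np.array(c["R"]);t=np.array(c["t"]);return -R.T@t, R.T@np.r_[s,1]
def onz(c,u,v,z):
    o,d=ray(c,u,v);return o+d*(z-o[2])/d[2]
def proj(c,X):
    p=np.array(c["R"])@np.array(X)+np.array(c["t"]);s=p[:2]/p[2];s=s*(1+c["k1"]*(s@s));K=np.array(c["K"])
    return np.array([K[0,0]*s[0]+K[0,2],K[1,1]*s[1]+K[1,2]])
E
python3 - <<'E'
from h import *
np.set_printoptions(precision=4,suppress=True)
ims=[]
for n in("top","side"):
    c=vision.camera(n);ims.append(c["img"]);print(n,-np.array(c["R"]).T@c["t"])
    for k in("tongs","tongs_grip","tongs_jaw","rack_top","bush_bronze_center","bush_grey1_center","tin_center","brush_center"):
        for d in vision.place_of(k,c)[:4]: print(k,np.array(d["centre"]),round(d["score"],2),proj(c,d["centre"]).round())
    cv2.imwrite(f"pics/{n}0.png",cv2.resize(c["img"],(800,600)))
E
```

```text
top [0.368  0.3513 1.0355]
tongs [0.2939 0.2862 0.0005] 0.8 [292. 286.]
tongs_grip [0.3848 0.2683 0.0116] 0.78 [299. 252.]
tongs_jaw [0.452  0.2639 0.0106] 0.79 [301. 226.]
rack_top [0.586  0.2618 0.0386] 0.89 [302. 175.]
bush_bronze_center [0.6889 0.3692 0.0133] 0.63 [262. 139.]
bush_bronze_center [0.2949 0.2856 0.0031] 0.31 [292. 286.]
bush_grey1_center [0.5826 0.2618 0.0507] 0.6 [303. 175.]
tin_center [0.7449 0.2127 0.0167] 0.59 [319. 120.]
brush_center [0.746  0.2141 0.0178] 0.78 [318. 120.]
side [ 0.5757 -0.4058  0.7108]
tongs [ 0.2967  0.2827 -0.0018] 0.57 [164. 208.]
tongs_grip [0.3828 0.2726 0.011 ] 0.85 [196. 210.]
tongs_grip [0.579  0.2614 0.0397] 0.7 [274. 209.]
tongs_jaw [0.4517 0.2616 0.0055] 0.57 [223. 216.]
rack_top [0.5791 0.2617 0.0399] 0.71 [274. 209.]
bush_bronze_center [0.6928 0.3662 0.0134] 0.56 [318. 191.]
bush_bronze_center [0.5105 0.4202 0.0119] 0.56 [251. 175.]
bush_bronze_center [0.575  0.3341 0.052 ] 0.49 [274. 186.]
bush_grey1_center [0.5794 0.2634 0.0541] 0.66 [274. 205.]
bush_grey1_center [0.578  0.2603 0.0413] 0.59 [273. 209.]
bush_grey1_center [0.5779 0.3341 0.0512] 0.53 [275. 186.]
tin_center [0.5927 0.5037 0.0208] 0.92 [281. 156.]
brush_center [0.7457 0.2114 0.0159] 0.67 [343. 236.]
```

View pics/top0.png

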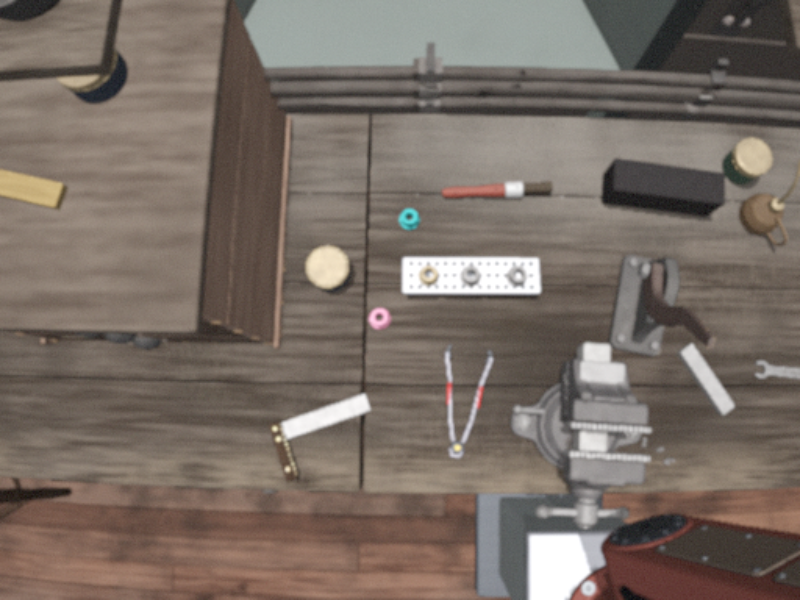

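View pics/side0.png

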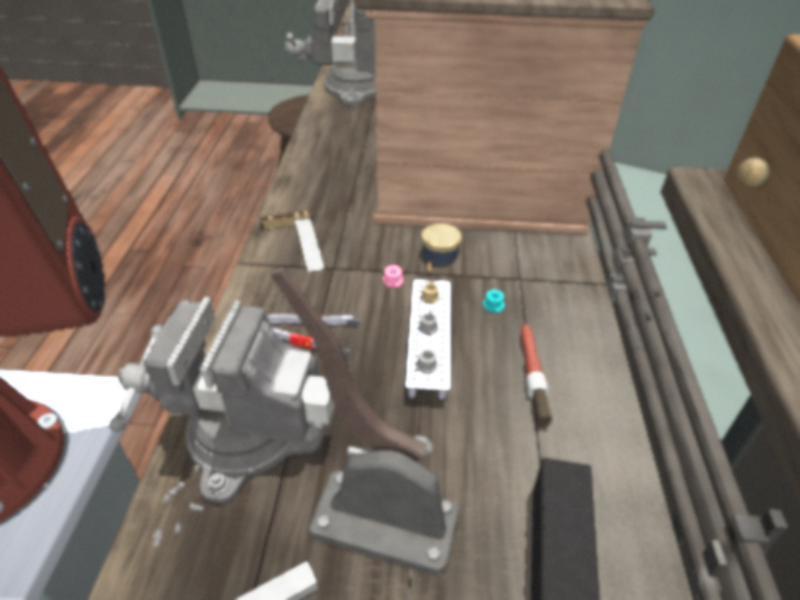

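Candidates for the bronze bush, in 800x600 top-view pixels:
- Tan-bronze bush at the left end of the rack, (428,274).
- Grey bushes at (470,275) and (517,275).
- Turquoise look-alike at (409,218) and pink at (379,318), both on the bench.

I choose (428,274). The tongs have their pivot at (456,449) and tips at (448,350) and (490,353). The red brush handle at (475,191) is not the tongs. A vise stands to the right of the tongs, and an arbor press stands between them and the arm.

```bash
python3 - <<'E'
from h import *
np.set_printoptions(precision=4,suppress=True)
s=sense();print(np.array(s["eef_rot"]),s["joints"],s["ft_force"])
c=vision.camera("top");i=c["img"]
a=cv2.resize(i[145:305,230:350],None,fx=3.7,fy=3.7,interpolation=cv2.INTER_CUBIC)
cv2.imwrite("pics/crop1.png",a)
hsv=cv2.cvtColor(i,cv2.COLOR_BGR2HSV)
m=((hsv[...,0]<8)|(hsv[...,0]>172))&(hsv[...,1]>120);m[:225]=0;m[290:]=0;m[:,:270]=0;m[:,330:]=0
n,l,st,ce=cv2.connectedComponentsWithStats(m.astype(np.uint8))
for k in range(1,n):
    if st[k,4]>8: print("red",ce[k],st[k],onz(c,*ce[k],0.018))
for k in("tongs","rack_top","bush_bronze_center"):
    for d in vision.cut_out(k,c)[:5]:
        v,u=np.nonzero(d["pixels"]);print(k,round(d["score"],2),u.min(),u.max(),v.min(),v.max(),u.mean().round(1),v.mean().round(1),len(u))
for n,p,z in(("bronze top",(274,175),.064),("g",(301,176),.064),("g",(331,176),.064),("vise anvil",(328,272),.1),("vise left",(358,250),.12),("press l",(392,190),.05),("press handle",(420,180),.25)): print(n,onz(c,*p,z))
E
```

```text
[[ 0.9115  0.4112 -0.    ]
 [ 0.4112 -0.9115 -0.    ]
 [-0.     -0.     -1.    ]] [-1.2592  0.2169  1.6134 -0.      1.3113 -0.1122] [ 0.2128 -0.3847  0.1838]
red [286.4615 247.4615] [285 245   4   7  13] [0.3953 0.3017 0.018 ]
red [307.45 253.9 ] [306 248   4  13  20] [0.3791 0.2468 0.018 ]
tongs 0.67 285 314 222 292 295.8 260.6 379
rack_top 0.9 258 344 165 188 299.4 176.2 1408
bush_bronze_center 0.6 256 267 134 146 261.4 140.1 120
bush_bronze_center 0.43 268 280 170 182 274.1 176.2 123
bronze top [0.5784 0.3365 0.064 ]
g [0.5765 0.2671 0.064 ]
g [0.5775 0.1898 0.064 ]
vise anvil [0.3354 0.206  0.1   ]
vise left [0.3877 0.1373 0.12  ]
press l [0.5452 0.0269 0.05  ]
press handle [0.5314 0.031  0.25  ]
```

View pics/crop1.png

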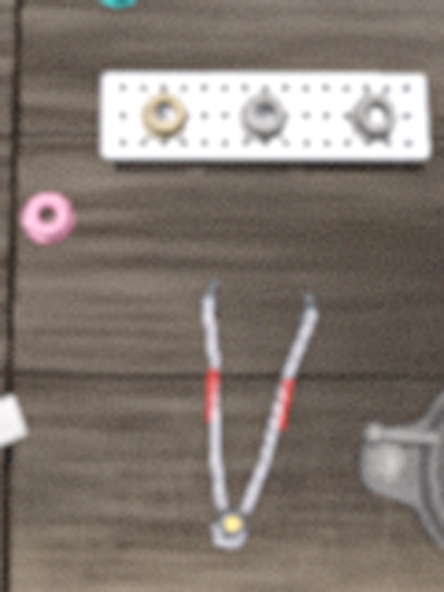

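The crop shows the bronze ring at crop (164,115), distinct from the greys at (265,115) and (375,115). The tongs' pivot is at (231,524), the scales at (212,396) and (286,404), and the tips at (212,287) and (311,299).

```bash
python3 - <<'E'
from h import *
np.set_printoptions(precision=4,suppress=True)
c=vision.camera("top")
f=lambda x,y,z:onz(c,(x+.5)/3.7+229.5,(y+.5)/3.7+144.5,z)
P=f(231,524,.022);L=f(212,396,.02);Rr=f(286,404,.02);t1=f(212,287,.016);t2=f(311,299,.016)
print(P,L,Rr,t1,t2,"bronze",f(164,115,.064))
g=(L+Rr)/2;j=(t1+t2)/2
for v in(g-P,j-P,[*(Rr-L)[1::-1]*[1,-1],0]): print(np.linalg.norm(v[:2]),np.degrees(np.arctan2(v[1],v[0])))
print("grip",g,np.linalg.norm(L-Rr))
E
```

```text
[0.2958 0.287  0.022 ] [0.3844 0.3005 0.02  ] [0.3792 0.2483 0.02  ] [0.4618 0.3006 0.016 ] [0.4538 0.2298 0.016 ] bronze [0.5765 0.3366 0.064 ]
0.08691292816646759 -8.295479404701965
0.16344362131904255 -7.65095832002977
0.05242528840798458 174.3257699539339
grip [0.3818 0.2744 0.02  ] 0.05242528840798458
```

Call:
apply_moves(moves=[[0,0,0.036,0,0,0,0.08],[0,0,0.036,0,0,0,0.08],[0,0,0.036,0,0,0,0.08],[0,0,0.036,0,0,0,0.08],[0,0,0.036,0,0,0,0.08]])

```text
clock: 1.57
position: [0.257, -0.5694, 0.4381]
eef_rot: [[0.912, 0.411, 0.0], [0.411, -0.912, -0.0], [0.0, 0.0, -1.0]]
ft_force: [0.8, -0.6, -0.0]
grip_width: 0.939
finger_force: 0.0
```

Call:
apply_moves(moves=[[0.0293,0.027,0,0,0,0.0924,0.08],[0.0293,0.027,0,0,0,0.0924,0.08],[0.0293,0.027,0,0,0,0.0924,0.08],[0.0293,0.027,0,0,0,0.0924,0.08],[0.0293,0.027,0,0,0,0.0924,0.08],[0.0293,0.027,0,0,0,0.0924,0.08],[0.0293,0.027,0,0,0,0.0924,0.08],[0.0293,0.027,0,0,0,0.0924,0.08],[0.0293,0.027,0,0,0,0.0924,0.08],[0.0293,0.027,0,0,0,0.0924,0.08]])

```text
clock: 2.4
position: [0.5512, -0.2981, 0.4365]
eef_rot: [[0.217, 0.976, 0.0], [0.976, -0.217, -0.0], [-0.0, 0.0, -1.0]]
ft_force: [-0.2, -0.0, 0.1]
grip_width: 0.939
finger_force: 0.0
```

Call:
apply_moves(moves=[[0.003,0.035,0,0,0,0.0924,0.08],[0.003,0.035,0,0,0,0.0924,0.08],[0.003,0.035,0,0,0,0.0924,0.08],[0.003,0.035,0,0,0,0.0924,0.08],[0.003,0.035,0,0,0,0.0924,0.08],[0.003,0.035,0,0,0,0.0924,0.08],[0.003,0.035,0,0,0,0.0924,0.08],[0.003,0.035,0,0,0,0.0924,0.08],[0.003,0.035,0,0,0,0.0924,0.08],[0.003,0.035,0,0,0,0.0924,0.08]])

```text
clock: 3.23
position: [0.5799, 0.052, 0.4365]
eef_rot: [[-0.648, 0.761, 0.0], [0.761, 0.648, -0.0], [-0.0, 0.0, -1.0]]
ft_force: [1.1, -0.2, 0.6]
grip_width: 0.94
finger_force: 0.0
```

Call:
apply_moves(moves=[[-0.0244,0.0281,0,0,0,0.0924,0.08],[-0.0244,0.0281,0,0,0,0.0924,0.08],[-0.0244,0.0281,0,0,0,0.0924,0.08],[-0.0244,0.0281,0,0,0,0.0924,0.08],[-0.0244,0.0281,0,0,0,0.0924,0.08],[-0.0244,0.0281,0,0,0,0.0924,0.08],[-0.0244,0.0281,0,0,0,0.0924,0.08],[-0.0244,0.0281,0,0,0,0.0924,0.08],[0,0,0,0,0,0,0.08]])

```text
clock: 3.98
position: [0.3808, 0.2791, 0.437]
eef_rot: [[-0.993, 0.12, -0.001], [0.12, 0.993, 0.004], [0.002, 0.003, -1.0]]
ft_force: [-0.2, -0.6, -0.2]
grip_width: 0.938
finger_force: 0.0
```

Call:
apply_moves(moves=[[0,0,-0.038,0,0,0,0.08],[0,0,-0.038,0,0,0,0.08],[0,0,-0.038,0,0,0,0.08],[0,0,-0.038,0,0,0,0.08],[0,0,-0.038,0,0,0,0.08],[0,0,-0.038,0,0,0,0.08],[0,0,-0.038,0,0,0,0.08],[0,0,-0.038,0,0,0,0.08],[0,0,0,0,0,0,0.08],[0,0,0,0,0,0,0.08]])

```text
clock: 4.82
position: [0.3831, 0.2739, 0.1304]
eef_rot: [[-0.991, 0.131, -0.005], [0.131, 0.991, -0.003], [0.005, -0.004, -1.0]]
ft_force: [-0.1, 0.1, 0.4]
grip_width: 0.936
finger_force: 0.0
```

```bash
python3 - <<'E'
from h import *
np.set_printoptions(precision=4,suppress=True)
s=sense();print(s["joints"],s["position"])
ims=[]
for n in("top","side"):
    c=vision.camera(n)
    x,y=(225,150) if n=="top" else (140,140)
    ims.append(cv2.resize(c["img"][y:y+160,x:x+120],None,fx=3.3,fy=3.3,interpolation=cv2.INTER_CUBIC))
cv2.imwrite("pics/pre.png",np.hstack(ims))
E
```

```text
[ 0.4715  0.0441  2.0647 -0.0001  1.0389 -0.968 ] [0.3831 0.2739 0.1304]
```

View pics/pre.png

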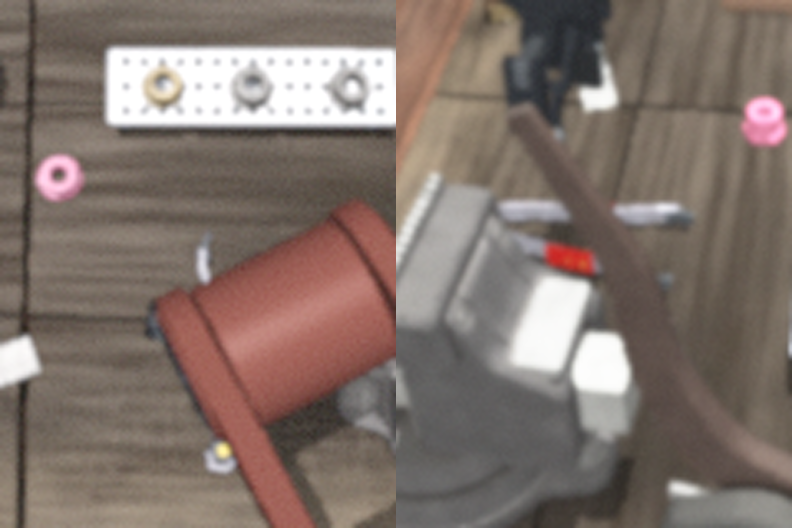

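The side crop shows the open fingers above the tongs. The press lever partly hides the near arm, and the red scale is at crop (570,257). The position agrees with the measurement, so I descend.

Call:
apply_moves(moves=[[0.002,0.001,-0.028,0,0,0,0.08],[0,0,-0.028,0,0,0,0.08],[0,0,-0.024,0,0,0,0.08],[0,0,-0.012,0,0,0,0.08],[0,0,-0.006,0,0,0,0.08],[0,0,-0.003,0,0,0,0.08],[0,0,0,0,0,0,0.08],[0,0,0,0,0,0,0.08]])

```text
clock: 5.58
position: [0.3887, 0.2771, 0.0333]
eef_rot: [[-0.991, 0.13, 0.004], [0.13, 0.991, 0.002], [-0.003, 0.002, -1.0]]
ft_force: [0.1, -0.5, -0.5]
grip_width: 0.935
finger_force: 0.0
```

Call:
apply_moves(moves=[[-0.001,0,-0.003,0,0,0,0.08],[0,0,0,0,0,0,0.08],[0,0,0,0,0,0,0.06],[0,0,0,0,0,0,0.06],[0,0,0,0,0,0,0.06],[0,0,0,0,0,0,0.06]], force=30)

```text
clock: 6.08
position: [0.3859, 0.276, 0.0284]
eef_rot: [[-0.991, 0.13, 0.0], [0.13, 0.991, -0.0], [-0.0, -0.0, -1.0]]
ft_force: [-0.1, -1.2, 0.5]
grip_width: 0.702
finger_force: 0.3
```

Call:
apply_moves(moves=[[0,0,0,0,0,0,0.047],[0,0,0,0,0,0,0.047],[0,0,0,0,0,0,0.047],[0,0,0,0,0,0,0.047],[0,0,0,0,0,0,0.047],[0,0,0,0,0,0,0.047]])

```text
clock: 6.58
position: [0.3868, 0.2768, 0.0296]
eef_rot: [[-0.991, 0.13, 0.002], [0.13, 0.991, 0.001], [-0.001, 0.001, -1.0]]
ft_force: [-1.4, -0.6, 7.6]
grip_width: 0.555
finger_force: 9.7
```

Squeezed to 47 mm against the spring. Next I lift and look.

Call:
apply_moves(moves=[[0,0,0.01,0,0,0,0.046],[0,0,0.02,0,0,0,0.046],[0,0,0.03,0,0,0,0.046],[0,0,0.03,0,0,0,0.046],[0,0,0.03,0,0,0,0.046],[0,0,0.02,0,0,0,0.046],[0,0,0.01,0,0,0,0.046],[0,0,0,0,0,0,0.046],[0,0,0,0,0,0,0.046]])

```text
clock: 7.33
position: [0.3855, 0.2759, 0.178]
eef_rot: [[-0.991, 0.13, -0.0], [0.13, 0.991, -0.0], [0.0, -0.0, -1.0]]
ft_force: [-0.1, -1.1, -2.0]
grip_width: 0.539
finger_force: 8.3
```

```bash
python3 - <<'E'
from h import *
np.set_printoptions(precision=4,suppress=True)
s=sense();print(s["position"],np.array(s["eef_rot"])[:2,0],s["grip_width"],s["finger_force"],s["ft_force"])
ims=[]
for n in("top","side"):
    c=vision.camera(n)
    for k in("tongs","tongs_jaw","tongs_grip"):
        for d in vision.place_of(k,c)[:2]: print(n,k,np.array(d["centre"]),round(d["score"],2))
    x,y=(225,150) if n=="top" else (140,120)
    ims.append(cv2.resize(c["img"][y:y+160,x:x+120],None,fx=3.3,fy=3.3,interpolation=cv2.INTER_CUBIC))
cv2.imwrite("pics/lift.png",np.hstack(ims))
E
```

```text
[0.3855 0.2759 0.178 ] [-0.9915  0.1303] 0.5390079295636789 8.254305350856157 [-0.0797 -1.079  -1.9969]
top tongs [0.2937 0.2887 0.1498] 0.64
top tongs_jaw [0.4525 0.2679 0.1591] 0.48
top tongs_jaw [0.5842 0.2611 0.0502] 0.17
top tongs_grip [0.4534 0.2684 0.1584] 0.53
side tongs [0.2956 0.2816 0.1452] 0.69
side tongs [0.5813 0.2643 0.0538] 0.34
side tongs_jaw [0.4515 0.2712 0.1528] 0.92
side tongs_grip [0.3844 0.2754 0.1564] 0.84
```

View pics/lift.png

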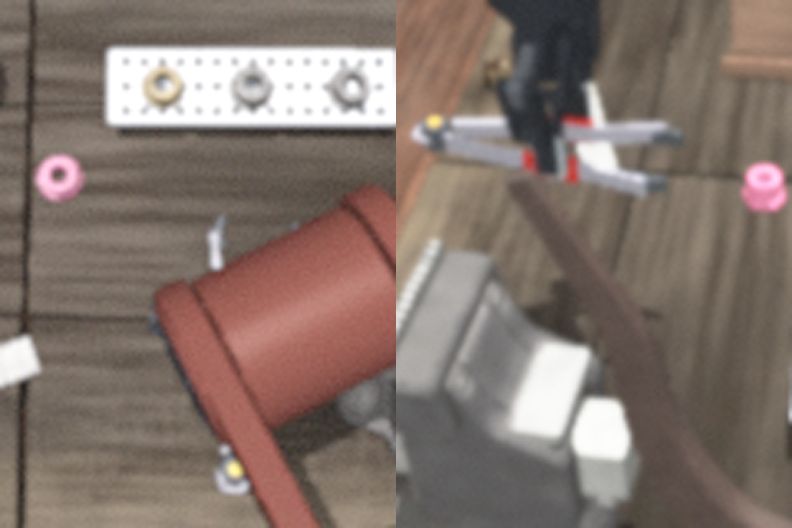

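The tongs are lifted level between the fingers, with the pivot at crop (433,122) and the jaws at (670,135) and (650,185). Next I swing them parallel to x and go above the bronze bush.

Call:
apply_moves(moves=[[0.01,0.005,0,0,0,0.022,0.046],[0.02,0.01,-0.005,0,0,0.022,0.046],[0.02,0.01,-0.01,0,0,0.022,0.046],[0.02,0.01,-0.01,0,0,0.022,0.046],[0.02,0.01,-0.01,0,0,0.022,0.046],[0.02,0.01,-0.01,0,0,0.021,0.046],[0.012,0.005,-0.003,0,0,0,0.046],[0,0,0,0,0,0,0.046],[0,0,0,0,0,0,0.046]])

```text
clock: 8.48
position: [0.5084, 0.3363, 0.1296]
eef_rot: [[-1.0, -0.001, -0.001], [-0.001, 1.0, -0.0], [0.001, -0.0, -1.0]]
ft_force: [-0.5, 0.1, -1.6]
grip_width: 0.542
finger_force: 8.3
```

```bash
python3 - <<'E'
from h import *
np.set_printoptions(precision=4,suppress=True)
s=sense();p=np.array(s["position"]);print(p,np.array(s["eef_rot"])[:2,0],s["grip_width"],s["finger_force"],s["ft_force"])
ims=[]
for n in("top","side"):
    c=vision.camera(n)
    for k in("tongs","tongs_jaw","bush_bronze_center"):
        for d in vision.place_of(k,c)[:3]: print(n,k,np.array(d["centre"]),round(d["score"],2))
    x,y=(240,140) if n=="top" else (210,135)
    f=4
    a=cv2.resize(c["img"][y:y+100,x:x+100],None,fx=f,fy=f,interpolation=cv2.INTER_CUBIC)
    J=p+[.0695,0,-.019]
    for q,col in((J,(0,255,0)),((.577,.336,.064),(255,0,0))):
        u=(proj(c,q)-[x-.5,y-.5])*f;cv2.circle(a,tuple(u.astype(int)),3,col,-1)
    ims.append(a)
cv2.imwrite("pics/over.png",np.hstack(ims))
E
```

```text
[0.5084 0.3363 0.1296] [-1.     -0.0007] 0.5419982987836913 8.252212087536464 [-0.4648  0.0692 -1.6012]
top tongs [0.4132 0.3344 0.0987] 0.48
top tongs_jaw [0.5059 0.3305 0.11  ] 0.62
top bush_bronze_center [0.5109 0.4142 0.0109] 0.64
top bush_bronze_center [0.6871 0.366  0.0112] 0.48
side tongs [0.4172 0.3297 0.1002] 0.64
side tongs_jaw [0.5716 0.3399 0.1077] 0.57
side bush_bronze_center [0.6885 0.367  0.0122] 0.61
side bush_bronze_center [0.5773 0.3368 0.0536] 0.48
side bush_bronze_center [0.5083 0.4181 0.0126] 0.45
```

View pics/over.png

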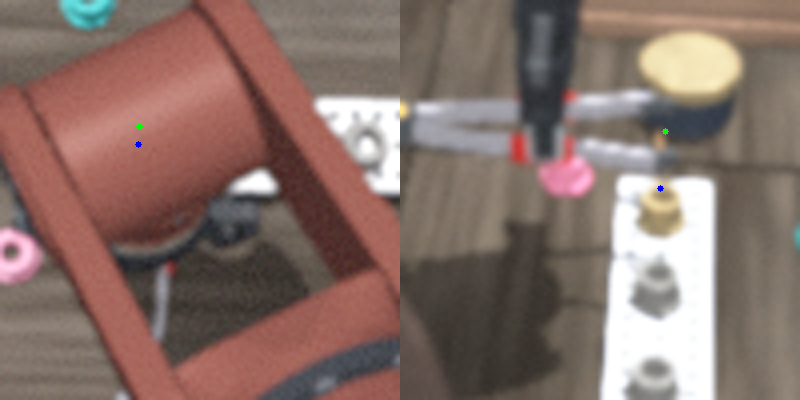

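The side view shows the jaws, dark tips at crop (652,103) and (662,157), above and slightly short of the bronze bush, whose top ring is at (660,195). The grey bushes are at (655,270) and (652,372). I'll take a closer crop to correct.

```bash
python3 - <<'E'
from h import *
c=vision.camera("side");p=np.array(sense()["position"])
x,y,f=240,150,10
a=cv2.resize(c["img"][y:y+50,x:x+60],None,fx=f,fy=f,interpolation=cv2.INTER_CUBIC)
def dot(q,col): 
    u=(proj(c,q)-[x-.5,y-.5])*f;cv2.circle(a,tuple(u.astype(int)),3,col,-1)
J=p+[.0695,0,-.019]
# expected jaw bottom/top outer edges near side: tip and rear of jaws, outer y=-.034
for dx in(-.011,.011):
    for sy in(-1,1): dot(J+[dx,sy*.032,.006],(0,255,0))
for t in np.linspace(0,6.28,24):
    dot((.577+.014*np.cos(t),.336+.014*np.sin(t),.064),(255,0,0))
    dot((.577+.0175*np.cos(t),.336+.0175*np.sin(t),.046),(255,255,0))
cv2.imwrite("pics/z.png",a)
E
```

```text
(no output)
```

View pics/z.png

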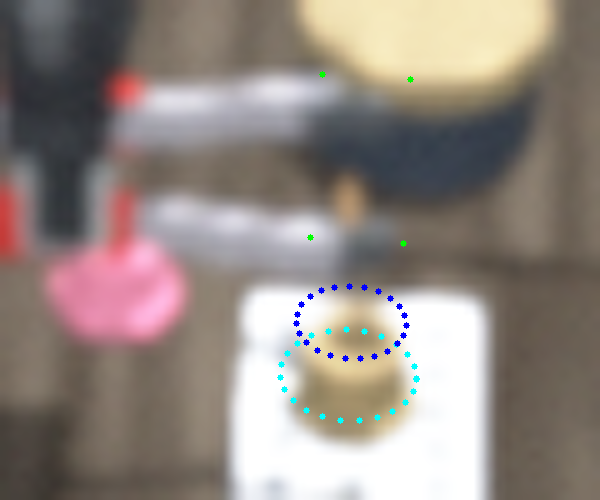

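The bush matches its prediction within about 1 mm in x and 2 mm in y. The jaws are about 3 mm short, with the far tip at (395,110) and the near tip at (400,240). I correct by (+3, -2) mm and descend.

Call:
apply_moves(moves=[[0.003,-0.002,0,0,0,0,0.046],[0,0,-0.01,0,0,0,0.046],[0,0,-0.01,0,0,0,0.046],[0,0,-0.01,0,0,0,0.046],[0,0,-0.01,0,0,0,0.046],[0,0,-0.007,0,0,0,0.046],[0,0,-0.004,0,0,0,0.046],[0,0,0,0,0,0,0.046],[0,0,0,0,0,0,0.046]])

```text
clock: 9.68
position: [0.5107, 0.3341, 0.0788]
eef_rot: [[-1.0, -0.001, -0.001], [-0.001, 1.0, -0.0], [0.001, -0.0, -1.0]]
ft_force: [0.2, 0.8, -1.6]
grip_width: 0.541
finger_force: 8.3
```

```bash
python3 - <<'E'
from h import *
s=sense();print(s["position"],s["grip_width"],s["finger_force"],s["ft_force"])
c=vision.camera("side")
for d in vision.place_of("tongs_jaw",c)[:2]: print(d)
cv2.imwrite("pics/z2.png",cv2.resize(c["img"][155:215,230:310],None,fx=8,fy=8,interpolation=cv2.INTER_CUBIC))
E
```

```text
[0.51069102 0.33406556 0.07883473] 0.5407656470158483 8.25703738591983 [ 0.15815587  0.7514549  -1.57436549]
{'centre': [0.5774, 0.3368, 0.0538], 'score': 0.86}
```

View pics/z2.png

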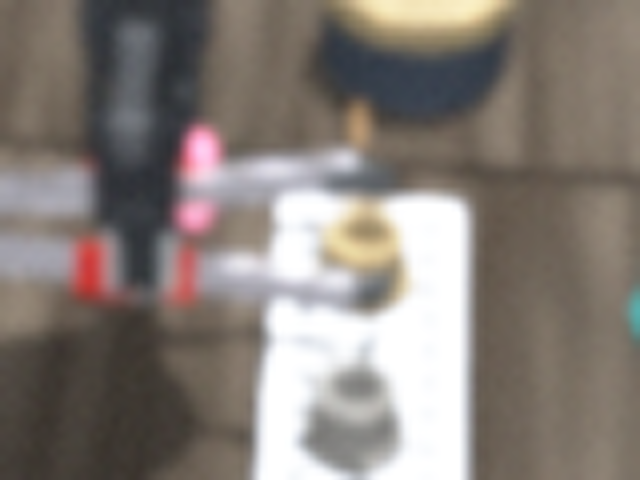

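The jaws straddle the bronze bush at (363,240), with the far jaw at (360,175) and the near jaw at (365,290), and nothing is touching. I squeeze gradually.

Call:
apply_moves(moves=[[0.001,0,0,0,0,0,0.042],[0,0,0,0,0,0,0.042],[0,0,0,0,0,0,0.039],[0,0,0,0,0,0,0.039],[0,0,0,0,0,0,0.036],[0,0,0,0,0,0,0.036],[0,0,0,0,0,0,0.034],[0,0,0,0,0,0,0.034],[0,0,0,0,0,0,0.034]], force=42)

```text
clock: 10.53
position: [0.5119, 0.3341, 0.0793]
eef_rot: [[-1.0, -0.0, 0.0], [-0.0, 1.0, -0.0], [-0.0, -0.0, -1.0]]
ft_force: [0.0, -0.9, -1.0]
grip_width: 0.404
finger_force: 11.3
```

Call:
apply_moves(moves=[[0,0,0,0,0,0,0.03],[0,0,0,0,0,0,0.027],[0,0,0,0,0,0,0.025],[0,0,0,0,0,0,0.025],[0,0,0,0,0,0,0.025],[0,0,0,0,0,0,0.025]], force=42)

```text
clock: 11.03
position: [0.5119, 0.3341, 0.0794]
eef_rot: [[-1.0, -0.0, 0.0], [-0.0, 1.0, 0.0], [-0.0, 0.0, -1.0]]
ft_force: [-0.0, -0.4, -1.0]
grip_width: 0.374
finger_force: 41.3
```

Call:
apply_moves(moves=[[0,0,0.003,0,0,0,0.025],[0,0,0.006,0,0,0,0.025],[0,0,0.009,0,0,0,0.025],[0,0,0.009,0,0,0,0.025],[0,0,0.009,0,0,0,0.025],[0,0,0.009,0,0,0,0.025]])

```text
clock: 11.53
position: [0.5122, 0.3343, 0.1258]
eef_rot: [[-1.0, -0.0, 0.001], [-0.0, 1.0, 0.001], [-0.001, 0.001, -1.0]]
ft_force: [-0.3, 0.1, -2.3]
grip_width: 0.377
finger_force: 41.5
```

Call:
apply_moves(moves=[[0,0,0.01,0,0,0,0.025],[0,0,0.01,0,0,0,0.025],[0,0,0.01,0,0,0,0.025],[0,0,0.01,0,0,0,0.025],[0,0,0.008,0,0,0,0.025],[0,0,0.005,0,0,0,0.025],[0,0,0.003,0,0,0,0.025],[0,0,0,0,0,0,0.025],[0,0,0,0,0,0,0.025],[0,0,0,0,0,0,0.025]])

```text
clock: 12.37
position: [0.5113, 0.3338, 0.1794]
eef_rot: [[-1.0, -0.0, -0.001], [-0.0, 1.0, -0.001], [0.001, -0.001, -1.0]]
ft_force: [0.1, 1.1, -2.4]
grip_width: 0.38
finger_force: 41.5
```

```bash
python3 - <<'E'
from h import *
s=sense();print(s["position"],s["grip_width"],s["finger_force"],s["ft_force"],s["moment"])
c=vision.camera("side")
for k in ("bush_bronze_center","tongs"):
  for d in vision.place_of(k,c)[:4]: print(k,d)
cv2.imwrite("pics/z3.png",cv2.resize(c["img"][125:225,220:320],None,fx=6,fy=6,interpolation=cv2.INTER_CUBIC))
E
```

```text
[0.5113311  0.33381681 0.17944833] 0.37973857257563587 41.45820240257308 [ 0.08558356  1.12225122 -2.440062  ] [0.02569253 0.0929421  0.02962956]
bush_bronze_center {'centre': [0.5072, 0.4222, 0.0127], 'score': 0.72}
bush_bronze_center {'centre': [0.6902, 0.3663, 0.0093], 'score': 0.62}
bush_bronze_center {'centre': [0.576, 0.3377, 0.1515], 'score': 0.46}
tongs {'centre': [0.4199, 0.3287, 0.1463], 'score': 0.92}
```

View pics/z3.png

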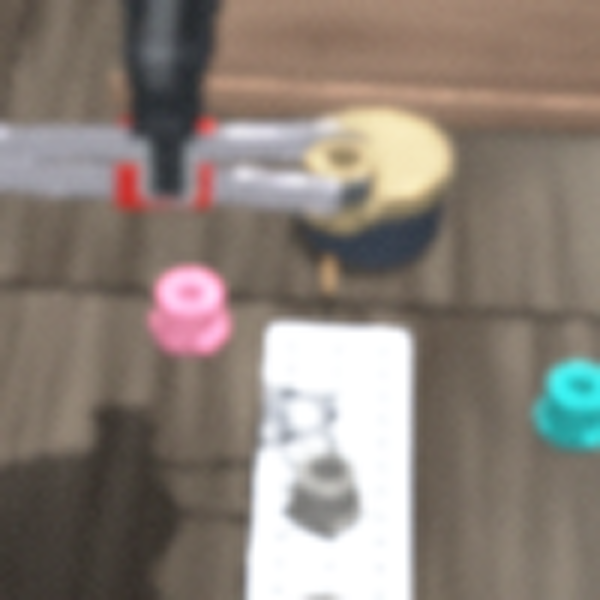

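The bush is held in the jaws at (345,165), upright, and its place on the rack is empty. The grip width crept from 0.374 to 0.380, so I check that it is steady.

Call:
apply_moves(moves=[[0,0,0,0,0,0,0.025],[0,0,0,0,0,0,0.025],[0,0,0,0,0,0,0.025],[0,0,0,0,0,0,0.025],[0,0,0,0,0,0,0.025],[0,0,0,0,0,0,0.025],[0,0,0,0,0,0,0.025],[0,0,0,0,0,0,0.025],[0,0,0,0,0,0,0.025],[0,0,0,0,0,0,0.025]])

```text
clock: 13.35
position: [0.5118, 0.3341, 0.1803]
eef_rot: [[-1.0, -0.0, -0.0], [-0.0, 1.0, 0.0], [0.0, 0.0, -1.0]]
ft_force: [0.4, 0.2, -1.8]
grip_width: 0.379
finger_force: 41.5
```

```bash
python3 - <<'E'
from h import *
s=sense();print(s["position"],s["grip_width"],s["finger_force"],s["ft_force"],s["moment"])
c=vision.camera("side")
for d in vision.place_of("bush_bronze_center",c)[:4]: print(d)
cv2.imwrite("pics/z4.png",cv2.resize(c["img"][135:175,245:305],None,fx=12,fy=12,interpolation=cv2.INTER_CUBIC))
E
```

```text
[0.51182997 0.33409859 0.18032114] 0.37936842024507283 41.45929170772433 [ 0.41497661  0.20334284 -1.84420579] [-0.04317467  0.04817345  0.04813527]
{'centre': [0.509, 0.4174, 0.0139], 'score': 0.63}
{'centre': [0.5765, 0.3398, 0.1531], 'score': 0.51}
```

View pics/z4.png

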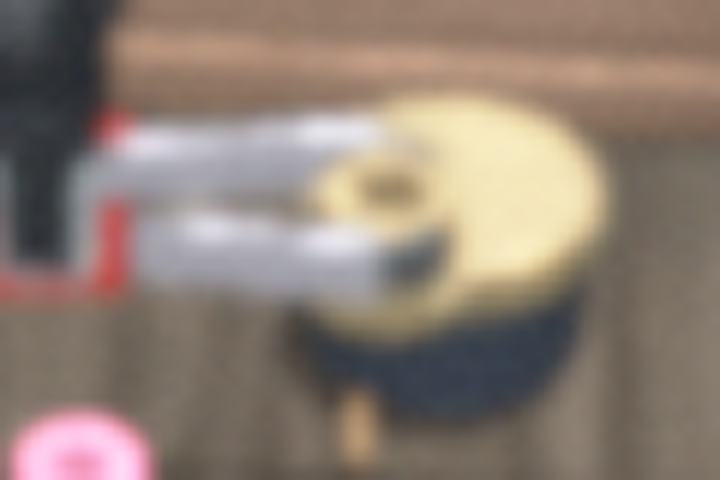

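The bush sits level in the jaws, with its ring at (385,190) and its flange below at (375,320). The grip is steady, so I hand in.

```bash
python3 -c "from h import *;print(manip.close_job())"
```

```text
the job is handed in; nothing more can be done
None
```

The bronze bush is held upright in the squeezed tongs, about 10 cm above the rack and steady; the grey bushes, rack, tin and brush were not moved, and the job was handed in at about 13.5 s.

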